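Hold the colour reader on the round pan of the palette

ROBOT

A 6-joint arm with a two-finger parallel gripper is mounted at the origin on the work surface. World frame = base frame: x ahead of the robot, y to its left, z up, the work surface at z = 0. Lengths are in m, angles in degrees, forces in N, time in s.
With the tool pointing down it reaches from about 0.375 to 0.75 m from the base axis. Payload 9 kg.
Tool frame: the origin (TCP) lies where the fingers leave the gripper's body, on its centre line; the fingertips stand 73 mm ahead of it and the grasp point (between the pads) lies 54 mm ahead of it (robot.tip_reach is the distance from the TCP to the fingertips, in m); z points along the fingers, y is the line along which they close (so a half turn about z gives the same grasp; the last joint's range is limited). The gripper opens to 85 mm and grips with 20 to 120 N. Pads are 22 mm wide; open, the fingers measure 114 mm over their backs; the gripper's body (76 mm by 85 mm) begins 54 mm behind the grasp point. The pads swing forward as they close: fully open they stand 13 mm farther back than shut.
Start: joints at [62.871, 5.964, 5.575, 89.605, 0, 77.527], TCP at [0.152, 0.581, 0.304] pointing down, gripper open.
Joint ranges: [-171.21, 171.21], [-48.23, 106.86], [-62.78, 66.21], [-105.2, 120.99], [-86.42, 89.51], [-180, 180]. Speed limits (degrees/s): [127.2, 127.2, 147.25, 180, 180, 180].

INTERFACE

Orientations are given as [roll, pitch, yaw] about the fixed x, y, z axes, in that order (R = Rz(yaw) Ry(pitch) Rx(roll)).
In Python, from plant import robot gives the robot as it stands. Calls block until the motion is done:
- robot.move_pose(position, orientation): joint-space move of the TCP to a pose.
- robot.line_to(position, vel=0.15, rotation=None, guard=None): straight line of the TCP; rotation=None keeps the orientation; vel is the mean speed in m/s. With guard (N) it stops when the force on the tool has changed by that much, and returns True; else False.
- robot.goto_joints(angles): joint-space move.
- robot.set_gripper(opening): finger opening in m; the grip force is fixed at half the most; returns when the fingers have stopped.
- robot.pause(seconds).
- robot.ik(position, orientation): joint angles nearest the present ones, or None.
- robot.observe(): the state.
- robot.grab_frame(name): name is "scene" or "top" or "wrist"; returns the picture (480x640x3 uint8, blue, green, red); there is no depth.
- robot.get_calibration(name): a dict with "vertical_fov" (degrees; the focal length in pixels is half the picture's height over the tangent of half this angle, whatever the lens; pixels are square), "cx", "cy" (the principal point, pixels), "k1" (the pictures are not rectified: a ray, as slopes to the right and down, at radius r is drawn at 1 + k1 r^2 times it, then the intrinsics apply), "rvec" (rotation vector, rad) and "tvec" (3), from world to camera coordinates, as OpenCV has them. Camera axes: x right, y down, z forward; pixel columns grow to the right and rows downward; lengths in m; the calibration is good to about 2 mm. A picture is of the moment at which its call begins: read the wrist's pose just before it. get_calibration takes no time and is no camera call; for the wrist camera it gives the pose at the moment of the call.
A pose or a line that the arm cannot do raises robot.IKError and nothing moves.
- robot.job_done(): hands the job in; it is judged then, once.
The state is a dict: "time": time; "q": joint angles; "qvel": joint speeds; "joint_torque": joint torques, N m; "tool_pos": TCP position; "tcp_rot": TCP orientation; "ft_force": force on the tool from outside, world axes, zero at the start; "torque": the same for the moment, N m; "gripper_width": finger opening in m; "gripper_force": force on a finger pad.
Only numpy, scipy, OpenCV 4.12 (cv2) and the standard library are available. Lean on these libraries where they do the work, as an engineer would, in place of code of your own. Each camera call takes 0.05 s, during which the arm holds its last target. There are 200 camera calls.

TASK

Turn the acrylic organiser on its turntable until the palette's slope faces the front edge of the vanity, where the robot stands. Take the pen-shaped colour reader out of its dock and hold its sprung nose square on the middle of the palette's one round pan, pressed lightly so that the nose is about half way in, because the pressed powder crumbles under a hard push. Finish while holding it there in the gripper, still and pressed on the powder; leave the bowl, pencil, gua sha stone and hair slide where they lie.

Things in the scene. Friction and masses are not known exactly. Their poses are not given: they have to be found in the camera images.
- organiser_mid (a point): Point on the spin axis of the clear organiser (190 x 190 mm) 16 mm above the table: underside of its base plate, on a low turntable foot. Turns with it: x to its rear, y to its left, z up. Rear half (x over 2 mm): three open-topped bays side by side, walls 3 mm, rims 106 mm above the table; left bay empty, the others hold cosmetics up to 126 mm high. Front half: sloping tier with the palette.
- organiser (a joint): Turn of the organiser about the upright axis, rad, positive counterclockwise from above. At 0 its front, with the palette, faces the front edge of the vanity and the robot (-x). It starts turned counterclockwise by 0.8 to 1.8. The bearing drags with about 0.1 N m (1 to 2 N at a wall) and it stays where it is left.
- free_bay (a point): Middle of the mouth of the empty bay, 106 mm above the table, 79 mm from the spin axis (x 49, y 62 mm in the organiser's axes, which are also its own). Inside the bay is 87 mm along x and 60 mm along y; its floor is 85 mm below the mouth. Closed fingertips put into it can push the organiser round by the bay's walls.
- palette: Slim silver palette, 76 x 150 x 9 mm, lid off, fixed on the organiser's sloping tier; origin at the centre of its underside, x up the slope, y to the organiser's left, z out of its face. The face has six square pans of 26 mm in two rows and one larger round pan at its left end, all of the same beige powder, flush with the face.
- round_pan (a point): Centre of the powder surface of the round pan, 34 mm across, 46 mm left of the palette's middle and 61 mm above the table; z points squarely out of the powder (20 degrees off vertical, leaning to the organiser's front), x up the slope. The bays' rims behind it are 45 mm higher than it.
- dock: White charging dock fixed to the glass top, 60 x 60 mm foot, 39 x 44 mm block 42 mm high; origin at the centre of its underside, z up. The reader stands upright in its pocket (27 x 23 mm, 1.5 mm play all round) with its bottom 22 mm below the rim; lift it straight up at least 40 mm to clear it.
- reader: Pen-shaped white colour reader, 80 to 120 g: a bar 24 mm along x, 20 mm along y and 100 mm along z with flat sides, small dark display on the -x side. Origin at the centre of its bottom end, z along the bar away from the nose; standing in the dock its origin is 20 mm and its top 120 mm above the table. The nose sticks out 16 mm below the origin.
- nose_tip (a point): Centre of the flat end of the reader's sprung nose, a round sleeve 14 mm across, 16 mm below the reader's origin when not pressed; its axes are the reader's.
- nose (a joint): How far the nose is pushed into the reader, m: 0 out, 0.008 fully in (hard stop). The spring needs 1.75 N to start and 0.35 N per mm more, so 3.2 N half way and 4.6 N at the stop; beyond that the push is rigid.
- bowl: Small brass trinket bowl, 90 mm across, 34 mm high; a bystander to be left alone. Origin at the centre of its underside.
- pencil: Black wooden kohl pencil, 150 mm long along x, 8 mm thick, lying down; a bystander to be left alone. Origin under its middle.
- gua_sha: Flat rose quartz gua sha stone, about 96 x 43 x 9 mm, long along x; a bystander to be left alone. Origin near the middle of its underside.
- hair_slide: Gold metal hair slide, 78 mm long along x, 14 mm wide, 11 mm high; a bystander to be left alone. Origin under its middle.
Things that resemble listed ones, but are neither listed nor needed, are in the scene too. There is more than one size of the reader; the one meant has the size given above.

How it is judged (in metres and radians):
At the end, for the whole second after the job is handed in: For the last second the organiser faces front within 0.25 rad and is still; the gripper holds the reader still, nose tip within 8 mm of the round pan's centre, axis within 0.14 rad of square to it, nose pushed in 1.5 to 7 mm, 1 to 6 N on the palette (value of joint organiser between -0.25 and 0.25 rad and distance between nose_tip and round_pan below 0.008 m and angle between the z axis of reader and the z axis of round_pan, either way round below 0.14 rad and value of joint nose between 0.0015 and 0.007 m and contact force between reader and palette between 1 and 6 N and contact force between the fingers and reader above 1 N and linear speed of reader below 0.01 m/s and velocity of joint organiser between -0.05 and 0.05 rad/s); the arm keeps its last pose, push and grip.
It fails at once if the powder is pressed hard (over 10 N between the reader and the palette) (contact force between reader and palette above 10 N).
It fails at once if a bystander (bowl, pencil, gua sha stone or hair slide) is moved by over 20 mm (distance of any of bowl, pencil, gua_sha, hair_slide from where it was at the start of the episode above 0.02 m).
It also fails if it takes over 61 s, if anything falls off the work surface, if the arm or the gripper's body presses on something with over 40 N, if the wrist force passes 120 N, or if a joint passes its speed limit or range.

## Working session

There is one attempt and no reset: what is moved stays moved. The work goes in short steps, each a Python script; the robot and the scene stay as the last script left them, time stands still between calls to the robot, and variables do not carry over. Pictures are saved under pics/ and viewed, at most 10 in all, crops included, and the job is handed in when it is done.

```bash
ls; mkdir -p pics; cat > h.py <<'E'
import numpy as np, cv2
from plant import robot
def K(c,h=480):
    f=h/2/np.tan(np.radians(c["vertical_fov"])/2); return f
def ray(c,u,v):
    f=K(c); d=np.array([(u-c["cx"])/f,(v-c["cy"])/f]); s=d.copy()
    for _ in range(20): s=d/(1+c["k1"]*(s@s))
    R=cv2.Rodrigues(np.array(c["rvec"],float))[0]; t=np.array(c["tvec"],float).ravel()
    return -R.T@t, R.T@np.array([s[0],s[1],1.])
def onz(c,u,v,z):
    o,d=ray(c,u,v); return o+d*(z-o[2])/d[2]
def proj(c,p):
    R=cv2.Rodrigues(np.array(c["rvec"],float))[0]; q=R@np.array(p,float)+np.array(c["tvec"],float).ravel()
    s=q[:2]/q[2]; s=s*(1+c["k1"]*(s@s)); return s*K(c)+[c["cx"],c["cy"]]
def tri(c1,p1,c2,p2):
    o1,d1=ray(c1,*p1);o2,d2=ray(c2,*p2)
    A=np.stack([d1,-d2],1); s=np.linalg.lstsq(A,o2-o1,rcond=None)[0]
    a,b=o1+d1*s[0],o2+d2*s[1]; return (a+b)/2,np.linalg.norm(a-b)
E
python3 - <<'E'
from h import *
for n in("scene","top"):
    cv2.imwrite(f"pics/{n}0.png",robot.grab_frame(n)); c=robot.get_calibration(n); print(n,c, ray(c,320,240))
print(robot.observe()["time"],robot.observe()["ft_force"])
E
```

```text
pics
scene {'vertical_fov': 54.81385666151111, 'cx': 316.6985572170411, 'cy': 241.04669339100542, 'k1': -0.01831633529812071, 'rvec': array([ 1.92224818,  1.51343384, -0.65293545]), 'tvec': array([-0.1636023 , -0.30567642,  1.37592306])} (array([ 1.2056432 , -0.10461554,  0.74084283]), array([-0.69827201,  0.16136585, -0.69744766]))
top {'vertical_fov': 42.501425160860045, 'cx': 330.09542467935404, 'cy': 237.4211561328247, 'k1': -0.02115949148797521, 'rvec': array([ 2.10349745, -2.09397986,  0.24377923]), 'tvec': array([0.02352675, 0.56524389, 1.17234934])} (array([0.28120613, 0.02529449, 1.27072438]), array([ 0.22519457,  0.01698221, -0.9743121 ]))
0.1 [-0.34629872 -0.97589453 -0.00528285]
```

View pics/scene0.png

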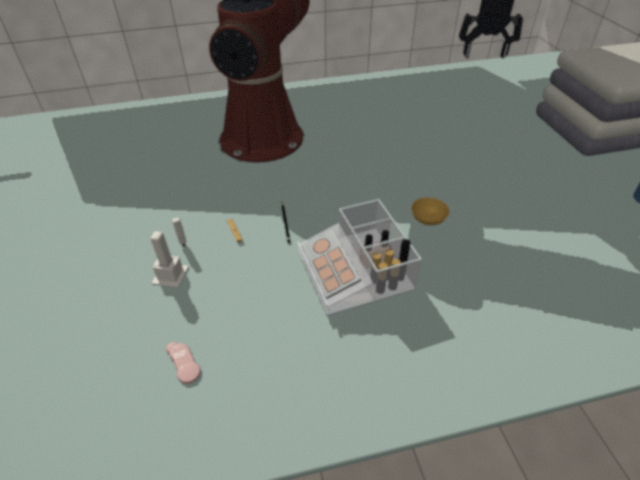

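View pics/top0.png

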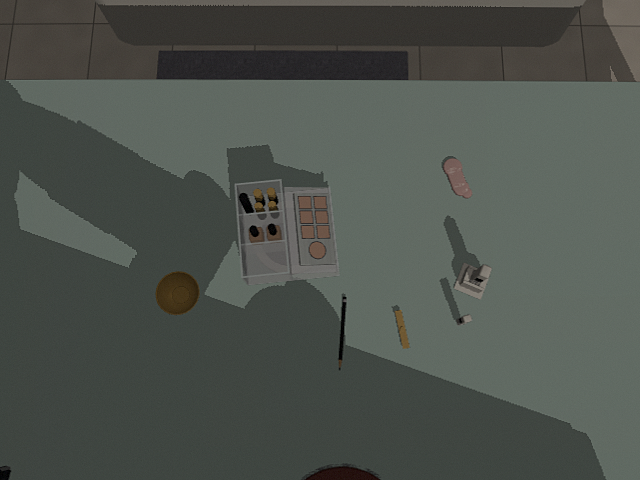

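The scene view shows two possible readers: a tall white bar in the dock (scene 161,247; top 483,275), and a small white bar standing free beside it (scene 179,231; top 465,320). By the description I choose the one in the dock. The organiser front faces -y, with the round pan at top (317,250) and scene (321,246). The free bay is at top (264,259).

```bash
python3 - <<'E'
from h import *
t=cv2.imread("pics/top0.png");s=cv2.imread("pics/scene0.png")
def crop(im,x,y,w,h,k): return cv2.resize(im[y:y+h,x:x+w],None,fx=k,fy=k,interpolation=cv2.INTER_CUBIC)
a=crop(t,225,175,125,120,3.2); b=crop(t,440,250,60,80,5); c=crop(s,140,205,60,90,5)
H=460;out=np.zeros((600,800,3),np.uint8)
out[:300,:400]=crop(t,225,175,125,94,3.2)[:300,:400] if 0 else cv2.resize(t[180:285,230:370],(400,300),interpolation=3)
out[:300,400:]=cv2.resize(t[250:334,440:552],(400,300),interpolation=3)
out[300:,:400]=cv2.resize(s[195:300,290:430],(400,300),interpolation=3)
out[300:,400:]=cv2.resize(s[210:300,120:240],(400,300),interpolation=3)
cv2.imwrite("pics/crop0.png",out)
E
```

```text
(no output)
```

View pics/crop0.png

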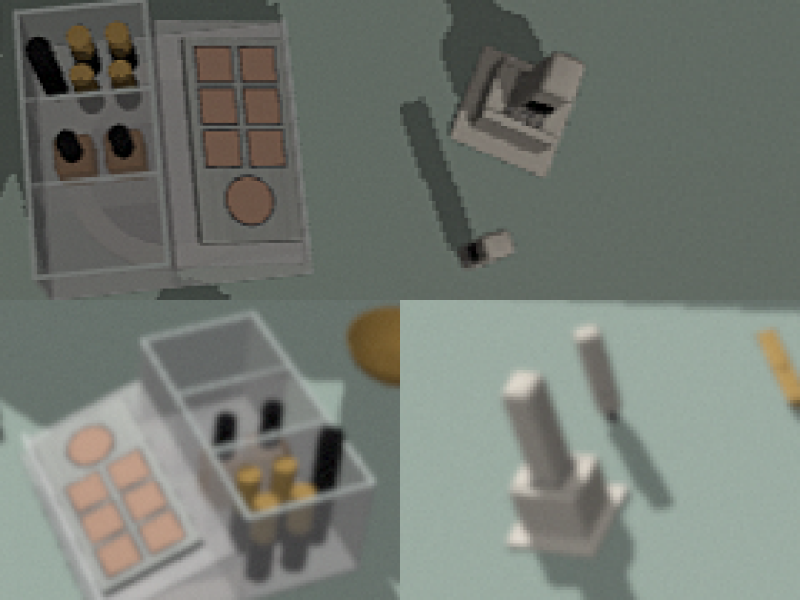

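```bash
python3 - <<'E'
from h import *
c=robot.get_calibration("top");s=robot.get_calibration("scene")
np.set_printoptions(precision=4,suppress=True)
T=lambda x,y:(230+x/2.857,180+y/2.857); D=lambda x,y:(440+(x-400)/3.571,250+y/3.571)
S=lambda x,y:(290+x/2.857,195+(y-300)/2.857); SD=lambda x,y:(120+(x-400)/3.333,210+(y-300)/3.333)
for n,p in dict(TL=(15,8),TR=(150,0),BR=(170,268),BL=(37,278)).items(): print(n,onz(c,*T(*p),.106))
for n,p in dict(far=(252,312),nearR=(372,482),left=(142,340)).items(): print("s",n,onz(s,*S(*p),.106))
print("pan",onz(c,*T(249,200),.061),onz(s,*S(90,446),.061),tri(c,T(249,200),s,S(90,446)))
# mean rim corners
print("foot",[onz(c,*D(*p),.004)for p in((487,45),(452,135),(545,175))])
print("rtop",[onz(c,*D(*p),.12)for p in((545,52),(583,62),(572,95),(557,78))], onz(s,*SD(525,382),.12),tri(c,D(557,75),s,SD(525,382)))
print("small",onz(c,*D(498,243),.08), tri(c,D(498,243),s,SD(587,333)))
E
```

```text
TL [0.666  0.2145 0.106 ]
TR [0.6722 0.121  0.106 ]
BR [0.4838 0.1034 0.106 ]
BL [0.4766 0.1922 0.106 ]
s far [0.4779 0.1936 0.106 ]
s nearR [0.6649 0.2134 0.106 ]
s left [0.489  0.1045 0.106 ]
pan [0.5402 0.0519 0.061 ] [0.5434 0.0515 0.061 ] (array([0.5408, 0.052 , 0.0583]), np.float64(0.0001000535386469811))
foot [array([ 0.5269, -0.2549,  0.004 ]), array([ 0.4736, -0.2321,  0.004 ]), array([ 0.4505, -0.285 ,  0.004 ])]
rtop [array([ 0.5007, -0.2599,  0.12  ]), array([ 0.4954, -0.2799,  0.12  ]), array([ 0.4776, -0.2731,  0.12  ]), array([ 0.4867, -0.2656,  0.12  ])] [ 0.4917 -0.2671  0.12  ] (array([ 0.4888, -0.2671,  0.1173]), np.float64(0.0014226679454003583))
small [ 0.4034 -0.2391  0.08  ] (array([ 0.4038, -0.2397,  0.0766]), np.float64(0.00045779177078203903))
```

```bash
cat >> h.py <<'E'
np.set_printoptions(precision=4,suppress=True)
AX=np.array([.580,.110])
def arc(th,x0,y0,z,off):
    a=np.radians(th);R=np.array([[np.cos(a),-np.sin(a)],[np.sin(a),np.cos(a)]])
    p=AX+R@[x0,y0]; y=(th+off+180)%360-180
    return [p[0],p[1],z],[180,0,y]
E
python3 - <<'E'
from h import *
o=robot.observe();print(o["tool_pos"],o["tcp_rot"])
for off in(-90,90):
  for th in(95,60,30,0,-10): print(off,th,robot.ik(*arc(th,50,50,.145,off)) if 0 else robot.ik(*arc(th,.05,.05,.145,off)))
E
```

```text
[0.1517 0.5803 0.3032] [-179.9304   -0.0178  165.3431]
-90 95 [  2.7978  -1.1213 -18.2807  72.8406   0.     177.7978]
-90 60 [   4.9071    5.9791  -10.9925   73.0285    0.     -145.0929]
-90 30 [   4.6135   11.9446   -4.4475   73.6079    0.     -115.3865]
-90 0 [  2.7491  16.3244   0.5979  74.2735   0.     -87.2509]
-90 -10 [  1.8755  17.2571   1.6981  74.441    0.     -78.1245]
90 95 [  2.7978  -1.1213 -18.2807  72.8406   0.      -2.2022]
90 60 [  4.9071   5.9791 -10.9925  73.0285   0.      34.9071]
90 30 [ 4.6135 11.9446 -4.4475 73.6079  0.     64.6135]
90 0 [ 2.7491 16.3244  0.5979 74.2735  0.     92.7491]
90 -10 [  1.8755  17.2571   1.6981  74.441    0.     101.8755]
```

```bash
python3 - <<'E'
from h import *
robot.set_gripper(0.0)
p,r=arc(95.5,.049,.050,.26,90)
robot.move_pose(p,r)
print(robot.observe()["tool_pos"],robot.observe()["ft_force"],robot.observe()["time"])
hit=robot.line_to([p[0],p[1],.145],vel=.12,guard=6); o=robot.observe(); print(hit,o["tool_pos"],o["ft_force"])
if not hit:
    for th in np.arange(86,-9,-10).tolist()+[-8]:
        p,r=arc(th,.049,.050,.145,90)
        h=robot.line_to(p,vel=.08,rotation=r,guard=15)
        if h: print("hit",th,robot.observe()["ft_force"]);break
    o=robot.observe();print(th,o["tool_pos"],o["ft_force"],o["time"])
cv2.imwrite("pics/s1.png",robot.grab_frame("scene"))
E
```

```text
[0.5254 0.1547 0.2601] [-0.1724  0.1631  0.4988] 2.9167
False [0.526  0.154  0.1459] [-0.2421 -0.0334 -0.2355]
-8 [0.6352 0.1529 0.145 ] [0.2276 0.253  0.3215] 7.5167
```

View pics/s1.png

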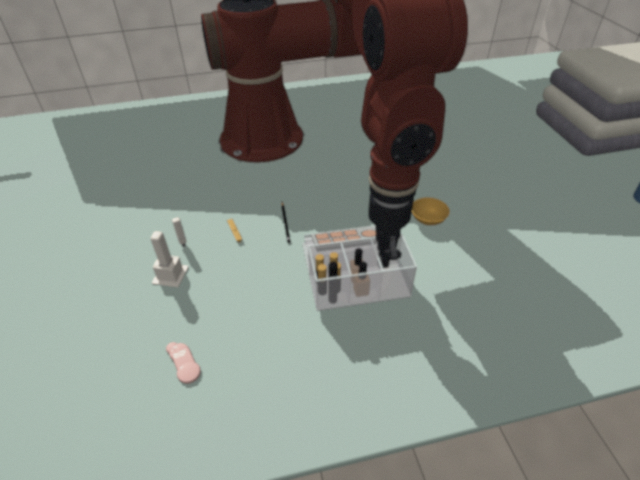

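The organiser now faces the robot, with the palette's pans along (320–370,236) in front of the bays. Next I back out and look at the dock from close by.

```bash
python3 - <<'E'
from h import *
o=robot.observe();p=o["tool_pos"]
robot.line_to([p[0],p[1],.26],vel=.25)
for y in(-23,157): print(y,robot.ik([.488,-.266,.27],[180,0,y]), robot.ik([.45,.156,.28],[180,-20 if y<0 else 20,0 if y<0 else 180]))
y=-23
robot.move_pose([.488,-.266,.27],[180,0,y])
robot.set_gripper(.05)
c=robot.get_calibration("wrist")
w=robot.grab_frame("wrist"); t=robot.grab_frame("top"); cv2.imwrite("pics/w1.png",w); cv2.imwrite("pics/t1.png",t); np.save("cw1.npy",c,allow_pickle=True)
print(robot.observe()["time"],robot.observe()["tool_pos"],ray(c,320,240), proj(c,[.488,-.266,.12]))
out=np.zeros((480,800,3),np.uint8)
out[:360,:480]=cv2.resize(w,(480,360)); out[:300,480:]=cv2.resize(t[170:310,225:374],(320,300),interpolation=3)
cv2.imwrite("pics/v1.png",out)
E
```

```text
-23 [-42.0785  -2.0177  -6.0986  85.9191   0.     160.9215] [   4.0201  -39.4187  -36.8164   72.6476   -1.374  -176.2216]
157 [-42.0785  -2.0177  -6.0986  85.9191   0.     -19.0785] [  4.0201 -39.4187 -36.8164  72.6476  -1.374    3.7784]
10.4417 [ 0.488 -0.266  0.27 ] (array([ 0.549 , -0.293 ,  0.3393]), array([-0.237 ,  0.1125, -0.965 ])) [322.1703 249.941 ]
```

View pics/v1.png

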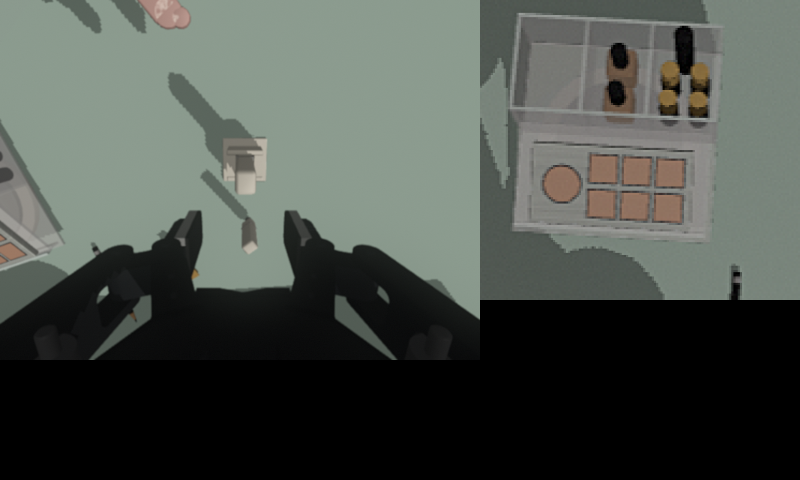

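```bash
python3 - <<'E'
from h import *
c=robot.get_calibration("top"); t=cv2.imread("pics/t1.png"); w=cv2.imread("pics/w1.png"); cw=np.load("cw1.npy",allow_pickle=True).item()
hsv=cv2.cvtColor(t,cv2.COLOR_BGR2HSV)
m=((hsv[...,0]<18)&(hsv[...,1]>70)&(hsv[...,2]>90)).astype(np.uint8)*255
m[:235]=0;m[:,:225]=0;m[:,340:]=0;m[285:]=0
for k in cv2.findContours(m,0,2)[0]:
    if cv2.contourArea(k)>60:
        (u,v),_,_=cv2.minAreaRect(k); M=cv2.moments(k);u,v=M["m10"]/M["m00"],M["m01"]/M["m00"]; print(cv2.contourArea(k),u,v,onz(c,u,v,.061))
cv2.imwrite("pics/w1c.png",cv2.resize(w[170:350,260:400],None,fx=3.3,fy=3.3,interpolation=2))
E
```

```text
135.5 312.1660516605166 266.7318573185732 [0.5061 0.0615 0.061 ]
131.5 296.7972116603295 265.659062103929 [0.5081 0.0922 0.061 ]
136.5 281.17216117216117 264.77411477411476 [0.5098 0.1234 0.061 ]
197.0 262.56345177664974 255.3477157360406 [0.5288 0.161  0.061 ]
135.0 312.9111111111111 250.36790123456788 [0.5394 0.0604 0.061 ]
128.0 297.3919270833333 249.42578125 [0.5412 0.0915 0.061 ]
135.0 281.97037037037035 248.45555555555555 [0.5431 0.1225 0.061 ]
```

View pics/w1c.png

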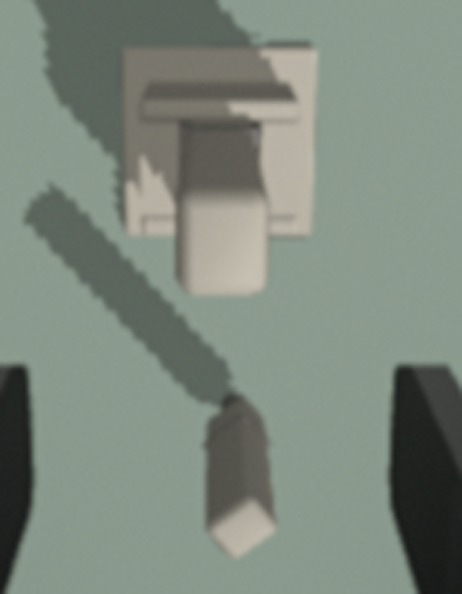

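```bash
python3 - <<'E'
from h import *
cw=np.load("cw1.npy",allow_pickle=True).item()
P=lambda x,y:(260+x/3.3,170+y/3.3)
print("top",onz(cw,*P(223,245),.12),[onz(cw,*P(*q),.12) for q in((180,245),(267,245),(223,197),(223,293))])
f=[onz(cw,*P(*q),.004) for q in((124,47),(316,45),(313,236),(127,235))]
print(f,np.mean(f,0))
E
```

```text
top [ 0.4903 -0.271   0.12  ] [array([ 0.4938, -0.2628,  0.12  ]), array([ 0.4867, -0.2795,  0.12  ]), array([ 0.4998, -0.275 ,  0.12  ]), array([ 0.4806, -0.267 ,  0.12  ])]
[array([ 0.5289, -0.2559,  0.004 ]), array([ 0.5066, -0.31  ,  0.004 ]), array([ 0.4508, -0.287 ,  0.004 ]), array([ 0.4743, -0.2325,  0.004 ])] [ 0.4902 -0.2714  0.004 ]
```

```bash
python3 - <<'E'
from h import *
q=list(robot.observe()["q"]); q[5]-=180; robot.goto_joints(q)
x,y=.4902,-.2712; r=[180,0,157.3]
robot.move_pose([x,y,.23],r)
h=robot.line_to([x,y,.149],vel=.1,guard=6); o=robot.observe(); print(h,o["tool_pos"],o["ft_force"])
robot.set_gripper(0.0); o=robot.observe(); print(o["gripper_width"],o["gripper_force"],o["ft_force"],o["tool_pos"],o["time"])
robot.line_to([x,y,.149+.09],vel=.1); robot.pause(.3)
o=robot.observe(); print(o["gripper_width"],o["gripper_force"],o["ft_force"],o["tool_pos"],o["time"])
c=robot.get_calibration("wrist"); np.save("cw2.npy",c,allow_pickle=True)
w=robot.grab_frame("wrist"); s=robot.grab_frame("scene"); cv2.imwrite("pics/w2.png",w); cv2.imwrite("pics/s2.png",s)
out=np.zeros((480,800,3),np.uint8)
out[:360,:480]=cv2.resize(w,(480,360)); out[:400,480:]=cv2.resize(s[120:320,80:240],(320,400),interpolation=3)
cv2.imwrite("pics/v2.png",out)
E
```

```text
False [ 0.4905 -0.2715  0.1498] [ 0.7611 -0.4586 -0.1885]
0.01944032521732152 60.77149987220764 [0.7766 0.8151 3.4251] [ 0.4905 -0.2713  0.1496] 14.7083
0.019163376955298374 60.241005420684814 [ 0.8015 -0.428  -0.6405] [ 0.4901 -0.2711  0.2386] 16.0583
```

View pics/v2.png

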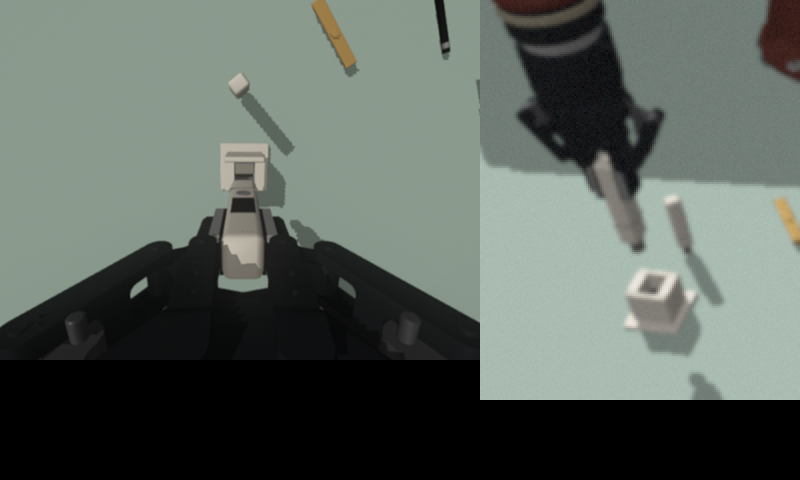

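```bash
cat >> h.py <<'E'
TH=-3.4; RO=[180,20,180+TH]
s_,c_=np.sin(np.radians(20)),np.cos(np.radians(20))
TZ=np.array([s_*np.cos(np.radians(TH)),s_*np.sin(np.radians(TH)),-c_])
E
python3 - <<'E'
from h import *
P=np.array([.5288,.161,.061])
o=robot.observe();p=o["tool_pos"]
robot.line_to([p[0],p[1],.30],vel=.2)
A=lambda d:list(P-TZ*(.1456+d))
print(robot.ik(A(.09),RO),robot.ik(A(0),RO))
robot.move_pose(A(.09),RO)
robot.line_to(A(.015),vel=.08); robot.pause(.4)
o=robot.observe();print(o["tool_pos"],A(.015),o["tcp_rot"],o["ft_force"],o["gripper_width"],o["time"])
c=robot.get_calibration("wrist"); np.save("cw3.npy",c,allow_pickle=True)
for n in("wrist","scene","top"): cv2.imwrite(f"pics/{n}3.png",robot.grab_frame(n))
w,s,t=[cv2.imread(f"pics/{n}3.png") for n in("wrist","scene","top")]
print("pan proj",proj(c,P),"nose proj",proj(c,P-TZ*.015),[ (n,proj(robot.get_calibration(n),P),proj(robot.get_calibration(n),P-TZ*.015)) for n in("scene","top")])
out=np.zeros((600,800,3),np.uint8)
out[:360,:480]=cv2.resize(w,(480,360)); out[:240,480:]=cv2.resize(s[180:300,300:460],(320,240),interpolation=3);out[250:490,480:]=cv2.resize(t[180:300,220:380],(320,240),interpolation=3)
cv2.imwrite("pics/v3.png",out)
E
```

```text
[  6.1919 -38.3263 -35.8775  72.7067  -3.2671   9.0232] [  5.4844 -33.0035 -41.2444  61.9804  -3.0279   8.3564]
[0.474  0.1643 0.2121] [np.float64(0.47396824847940777), np.float64(0.16425760628712652), np.float64(0.2119146348982169)] [179.9996  20.0129 176.5968] [-0.0447  0.2382 -1.1695] 0.019188606087239796 19.7167
pan proj [325.0109 244.731 ] nose proj [325.1168 250.8266] [('scene', array([369.7046, 232.6125]), array([369.5336, 226.1525])), ('top', array([262.5812, 255.333 ]), array([261.5945, 256.4373]))]
```

View pics/v3.png

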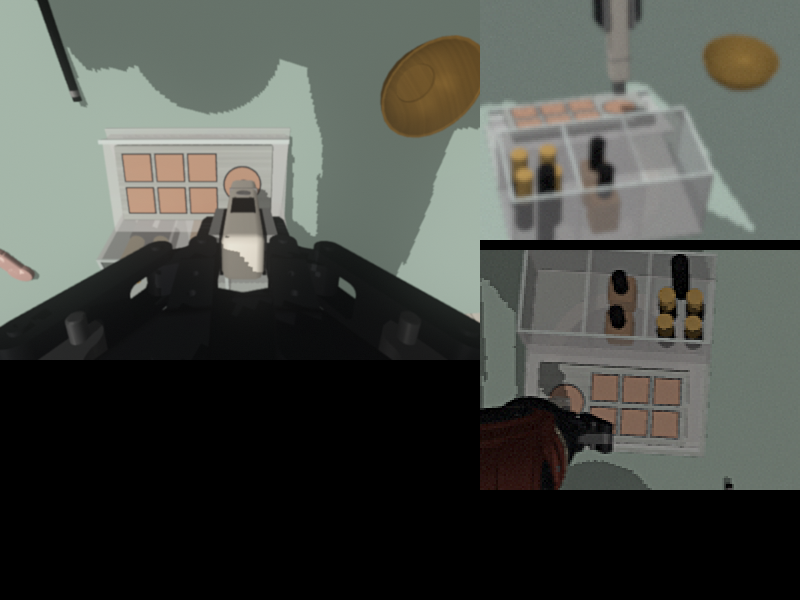

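The wrist view shows the nose at crop (243,186) in front of the round pan, whose centre is about (242,183). They line up to within 2 mm, and the pan rows are parallel to the gripper. Next I press in small steps.

```bash
python3 - <<'E'
from h import *
P=np.array([.5288,.161,.061]); A=lambda d:list(P-TZ*(.1456+d))
def f(): 
    robot.pause(.15); return -np.mean([np.array(robot.observe()["ft_force"])@TZ for _ in (robot.pause(.03) for _ in range(4))])
b=f(); d=.015; print("base",b); n=0
robot.line_to(A(.006),vel=.05,guard=1.5); d=.006
while d>-.012 and n<40:
    F=f()-b; print(round(d*1e3,1),round(F,2))
    if F>2.9: break
    d-=.001 if F<1.0 else .0005; n+=1
    robot.line_to(A(d),vel=.02)
robot.pause(.5); o=robot.observe(); print(f()-b,o["tool_pos"],o["ft_force"],o["gripper_width"],o["time"])
for n in("wrist","scene"): cv2.imwrite(f"pics/{n}4.png",robot.grab_frame(n))
w,s=[cv2.imread(f"pics/{n}4.png") for n in("wrist","scene")]
out=np.zeros((400,800,3),np.uint8)
out[:360,:480]=cv2.resize(w[200:380,200:440],(480,360)); out[:240,480:]=cv2.resize(s[180:300,300:460],(320,240),interpolation=3)
cv2.imwrite("pics/v4.png",out)
E
```

```text
base -1.1838523890279316
6.0 0.09
5.0 0.43
4.0 0.48
3.0 0.58
2.0 0.46
1.0 0.11
0.0 0.36
-1.0 2.29
-1.5 2.1
-2.0 2.76
-2.5 2.65
-3.0 3.28
3.0487744376528534 [0.4801 0.1639 0.195 ] [0.2179 1.4637 1.8396] 0.019486252147074196 27.15
```

View pics/v4.png

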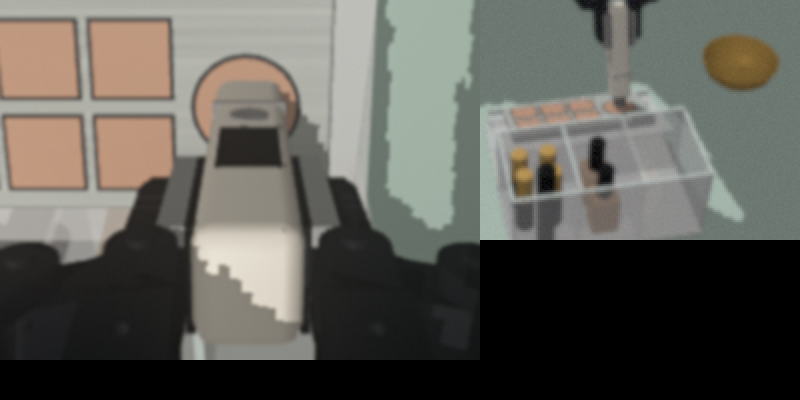

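```bash
python3 - <<'E'
from h import *
P=np.array([.5288,.161,.061]); c=robot.get_calibration("wrist")
o=robot.observe(); N=np.array(o["tool_pos"])+TZ*.1421
U=np.array([c_*np.cos(np.radians(TH)),c_*np.sin(np.radians(TH)),s_]); L=np.cross(-TZ,U)
for q in((246,55),(192,105),(300,105)):
    e,d=ray(c,200+q[0]/2,200+q[1]/2); x=e+d*(((N-e)@TZ)/(d@TZ)); print((x-N)@U*1e3,(x-N)@L*1e3)
print(N)
E
```

```text
-17.142658890713772 -1.4485502697906527
0.023455521290007927 -19.513615637416873
0.01159090896988036 16.621889891532522
[0.5286 0.161  0.0615]
```

```bash
python3 -c "
from plant import robot
print(robot.job_done())"
```

```text
the job is handed in; nothing more can be done
None
```

I handed the job in with the reader held square on the round pan at about 3 N, nose pressed in by an estimated 3 mm and about 1.5 mm off centre, and the organiser facing front to about 0.06 rad; the judge's result was not shown.

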